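# Click the drill-bit case shut

## Robot

A 6-joint arm with a two-finger parallel gripper is mounted at the origin on a cart in front of the work surface, level with it; the furniture and walls round the work are solid. World frame = base frame: x ahead of the robot, y to its left, z up, the work surface at z = 0. Lengths are in m, angles in degrees, forces in N, time in s.
With the tool pointing down it reaches from about 0.375 to 0.825 m from the base axis. Payload 5.5 kg.
Tool frame: the origin (TCP) lies on the centre line of the jaws, within the pads' length; the fingertips stand 22 mm ahead of it and the grasp point (between the pads) lies 3 mm ahead of it; z points along the fingers, y is the line along which they close (so a half turn about z gives the same grasp; the last joint's range is limited). The gripper opens to 85 mm and grips with 20 to 120 N. Pads are 22 mm wide; open, the fingers measure 114 mm over their backs; the gripper's body (76 mm by 85 mm) begins 54 mm behind the grasp point. The pads swing forward as they close: fully open they stand 13 mm farther back than shut.
Start: joints at [77.12, 17.962, -2.699, 69.339, 0, 90], TCP at [0.134, 0.585, 0.253] pointing down, gripper open.
Joint ranges: [-152.73, 152.73], [-39.44, 99.34], [-58.76, 71.6], [-118.89, 123.64], [-81.53, 83.1], [-180, 180]. Speed limits (degrees/s): [136.94, 136.94, 172.46, 180, 180, 180].

## Interface

Orientations are given as a 3x3 rotation matrix whose columns are the frame's x, y, z axes.
In Python, from plant import * gives the robot as it stands. The module is installed in compiled form; this text tells all that it offers.
- The arm moves only by the tool step_arm, never from a script. Its argument "rows" is a list of rows, each an object with "translation": the shift along the tool's x, y, z in m, a list of three; "yaw": the turn about the tool's z in degrees. A call has 1 to 5 rows; each row is the pose to reach, as a shift and turn from the pose commanded when the call began, along the tool's axes at that moment; what a row does not reach only later rows make up. A row lasts 1/8 s, in which the tool goes at most 62.5 mm and 10.7 degrees, less where a joint would pass 70% of its speed; a pose out of reach is approached as far as the arm can. A call with a gripper value outside its range is refused whole. "fingers" is the gripper's target within -1 to 1 (shut at 1, half-way at 0, fully open at -1), set as the call begins (left out, the last holds). The fingers move at their own pace and stop on an object; "force" is the grip in N (left out, the last holds). Time passes only in rows, so rows that repeat a pose let the fingers close. It gives the time, the measured TCP pose, the force, the opening and the grip force at its end, in the units of the state.
- read_state(): the state, without advancing time (a new reading comes with each control period).
- get_image(name): name is "scene" or "side" or "wrist"; returns a dict with "color" (420x560x3 uint8, blue, green, red), "vfov" (degrees; the focal length in pixels is half the picture's height over the tangent of half this angle, whatever the lens; pixels are square), "cx", "cy" (the principal point, pixels), "R" (3x3) and "t" (3): a world point X has camera coordinates R X + t. Camera axes: x right, y down, z forward; pixel columns grow to the right and rows downward; lengths in m; the calibration is good to about 2 mm. The wrist camera is an equidistant fisheye: a pixel r from the principal point sees the ray r / f radians off the axis. A picture is of the moment at which its call begins. There is no depth.
- close_job(): hands the job in; it is judged then, once.
The state is a dict: "t": time; "qpos": joint angles; "joint_vel": joint speeds; "joint_torque": joint torques, N m; "tcp_pos": TCP position; "tool_rot": TCP orientation; "ft_force": force on the tool from outside, world axes, zero at the start; "ft_torque": the same for the moment, N m; "opening": finger opening in m; "gripper_force": force on a finger pad.
Only numpy, scipy, OpenCV 4.12 (cv2) and the standard library are available. Lean on these libraries where they do the work, as an engineer would, in place of code of your own. Each camera call takes 0.05 s, during which the arm holds its last target. There are 200 camera calls.

## Task

Two drill-bit cases stand side by side on the bench. The one whose lid hangs only partly open has not been shut: press the front edge of its lid down, past the spring catch, until it clicks fully shut, then let go. Leave the other case, whose lid stands wide open, as it is.

Things in the scene. Friction and masses are not known exactly. Their poses are not given: they have to be found in the camera images.
- bit_case: Black steel drill-bit case to be shut, fixed to the bench, 85 mm deep (x), 150 wide (y), 39 high when shut. Origin: centre of its underside, on the bench; z up; its front faces its own -x. Hinge line along y at x = +46, z = 29 mm. The flat lid top spans x -42 to +43, y -75 to +75 mm and lies 10 mm above the hinge line when shut. Its twin stands 0.2 to 0.6 m to its left or right.
- bit_case_lid (a joint): Lid angle of the case to be shut (rad): 0 = shut (hard stop), grows as the front edge rises; starts between 0.25 and 0.6. Stiff hinge (0.4 N m): the lid stays where it is left. At about 0.13 its bead meets the catch, below about 0.03 it has passed it. Pressing near the front edge takes about 6 N, at the catch up to about 15 N; beyond the stop the force just rises.
- bit_case_catch (a joint): Spring catch of that case (m): 0 = home, grows to about 0.003 as the lid's bead pushes it outward, back to 0 once the lid has clicked shut (also 0 while the lid is well open). An upright steel leaf 24 mm wide at the middle of the case's front, at x -43 to -51 mm, up to z = 42 mm; press the lid behind it, for example at x = -28, y = 0 mm.
- spare_case_lid (a joint): Lid angle of the other, identical case (rad), which stands wide open at 1.45 to 1.8, its top edge up to 120 mm above the bench. To be left so.

How it is judged (in metres and radians):
At the end, for the whole second after the job is handed in: The lid of the partly open case is shut (within 0.03 rad) with its catch sprung home over it (within 1 mm), and the lid of the other case still stands wide open (above 1.35 rad) (value of joint bit_case_lid below 0.03 rad and value of joint bit_case_catch below 0.001 m and value of joint spare_case_lid above 1.35 rad); the robot touches nothing.
It fails at once if the lid of the wide-open case is pushed down (below 1.35 rad) (value of joint spare_case_lid below 1.35 rad).
It also fails if it takes over 29 s, if anything falls off the work surface, if the arm or the gripper's body presses on something with over 40 N, if the wrist force passes 120 N, or if a joint passes its speed limit or range.

## Working session

There is one attempt and no reset: what is moved stays moved. The work goes in short steps, Python scripts to look and compute and a tool call to move; the robot and the scene stay as the last step left them, time stands still between calls to the robot, and variables do not carry over. Pictures are saved under pics/ and viewed, at most 10 in all, crops included, and the job is handed in when it is done.

Besides the shell and the picture viewer there is one more tool, called as a command line: name --argument value ..., lists and objects as JSON in quotes. step_arm: Moves the arm, as the interface text tells. Its arguments: {"type":"object","properties":{"rows":{"type":"array"},"fingers":{"type":"number"},"force":{"type":"number"}},"required":["rows"]}

```bash
mkdir -p pics; cat > h.py <<'E'
from plant import *
import numpy as np, cv2, pickle
def grab(n,tag):
    d=get_image(n); cv2.imwrite(f'pics/{tag}.png',d['color']); pickle.dump(d,open(f'{tag}.pkl','wb')); return d
def ray(d,u,v,fish=False):
    f=210/np.tan(np.radians(d['vfov'])/2); R=np.array(d['R']); t=np.array(d['t'])
    a=np.array([(u-d['cx']),(v-d['cy'])])
    if fish:
        r=np.hypot(*a); th=r/f; c=np.r_[a/r*np.sin(th),np.cos(th)]
    else: c=np.r_[a/f,1]
    return -R.T@t, R.T@c
def atz(d,u,v,z,fish=False):
    o,w=ray(d,u,v,fish); return o+w*(z-o[2])/w[2]
E
python3 - <<'E'
from h import *
a=[grab(n,n+'0')['color'] for n in('scene','side','wrist')]
s=read_state();print(s['t'],s['tcp_pos'],s['tool_rot'])
E
```

```text
0.15 [0.13366824 0.58451692 0.25263772] [[-9.74834467e-01  2.22929734e-01 -3.09517458e-04]
 [ 2.22929948e-01  9.74833659e-01 -1.25515267e-03]
 [ 2.19171843e-05 -1.29256680e-03 -9.99999164e-01]]
```

View pics/scene0.png

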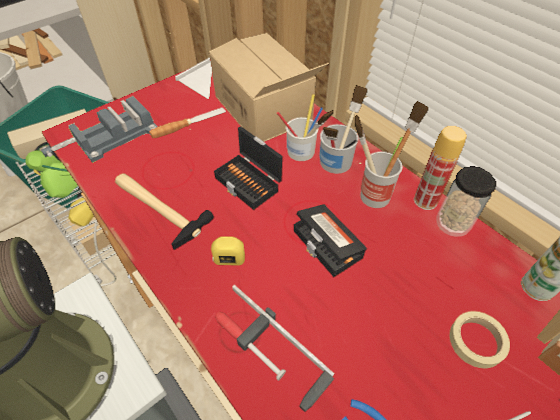

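View pics/side0.png

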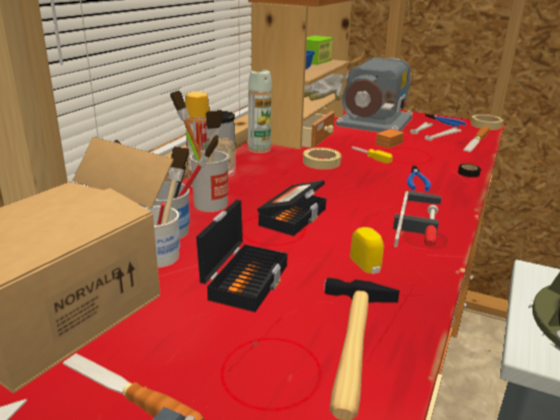

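View pics/wrist0.png

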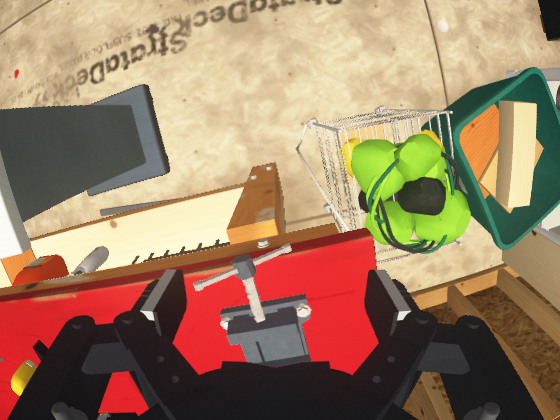

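The scene view shows the wide-open case near (250,170) and the partly open case near (330,238). In the side view they are at (240,260) and (293,205). Next I'll enlarge the target.

```bash
python3 - <<'E'
from h import *
d=pickle.load(open('scene0.pkl','rb'));e=pickle.load(open('side0.pkl','rb'))
a=cv2.resize(d['color'][195:285,280:380],(600,540),interpolation=cv2.INTER_CUBIC)[:300*2]
b=cv2.resize(e['color'][170:240,250:335],(600,494),interpolation=cv2.INTER_CUBIC)
cv2.imwrite('pics/ca.png',a)
cv2.imwrite('pics/cb.png',b)
for p in [(330,238),(248,180),(213,170)]: print(atz(d,*p,.03))
for p in [(293,205),(240,270)]: print(atz(e,*p,.03))
E
```

```text
[ 0.59544944 -0.1262346   0.03      ]
[0.56046376 0.1300549  0.03      ]
[0.51290368 0.21464475 0.03      ]
[ 0.59189021 -0.11763505  0.03      ]
[0.5684329  0.15942181 0.03      ]
```

View pics/ca.png

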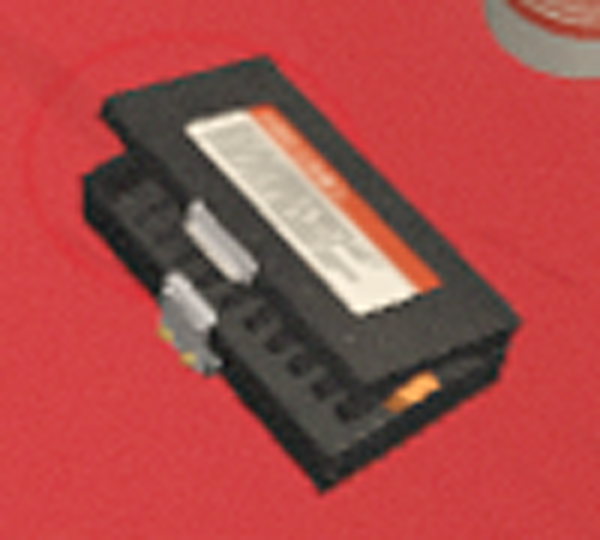

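View pics/cb.png

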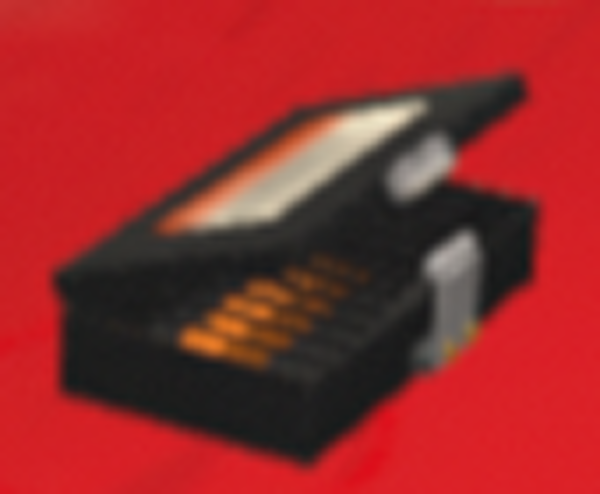

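```bash
cat > fit.py <<'E'
from h import *
from scipy.optimize import least_squares
d=pickle.load(open('scene0.pkl','rb'));e=pickle.load(open('side0.pkl','rb'))
S=lambda u,v:(280+u/6,195+v/6); T=lambda u,v:(250+u/7.059,170+v/7.059)
F,B,L,R_=-.0425,.0425,.075,-.075
obs=[(d,S(320,490),'b',F,R_),(d,S(88,215),'b',F,L),(d,S(103,103),'l',-.042,L),(d,S(270,57),'l',.043,L),(d,S(520,322),'l',.043,R_),(d,S(362,383),'l',-.042,R_),
(e,T(310,465),'b',F,L),(e,T(65,392),'b',B,L),(e,T(530,290),'b',F,R_),(e,T(522,78),'l',-.042,R_),(e,T(58,272),'l',.043,L)]
def W(p,k,x,y,z=0):
    if k=='l':
        c,s=np.cos(p[3]),np.sin(p[3]); dx=x-.046
        x=.046+dx*c+.01*s; z=.029+.01*c-dx*s
    c,s=np.cos(p[2]),np.sin(p[2]); return np.array([p[0]+c*x-s*y,p[1]+s*x+c*y,z])
def proj(d,X):
    q=np.array(d['R'])@X+np.array(d['t']); f=210/np.tan(np.radians(d['vfov'])/2)
    return np.array([d['cx'],d['cy']])+f*q[:2]/q[2]
res=lambda p:np.concatenate([proj(o[0],W(p,*o[2:]))-o[1] for o in obs])
if __name__=='__main__':
    r=least_squares(res,[.6,-.12,0,.4],loss='soft_l1');p=r.x
    print(p,np.degrees(p[2]));print(r.fun.reshape(-1,2).round(1).tolist())
    s=read_state();Rt=np.array(s['tool_rot'])
    print('press pt',W(p,'b',-.028,0,.06),'lid z there',W(p,'l',-.028,0))
    tgt=W(p,'b',-.028,0,.12); print('tool shift',Rt.T@(tgt-s['tcp_pos']), 'tool y yaw',np.degrees(np.arctan2(Rt[1,1],Rt[0,1])))
E
python3 fit.py
```

```text
[ 0.59324224 -0.12249488 -0.08981197  0.33786581] -5.145846960057946
[[0.0, 1.8], [-2.0, 0.7], [-0.7, -0.1], [-1.1, -0.5], [0.6, -0.2], [-0.4, 1.1], [-0.4, -0.2], [-1.6, -0.4], [0.5, -2.4], [-0.0, -1.2], [-2.0, -1.0]]
press pt [ 0.56535509 -0.11998352  0.06      ] lid z there [ 0.57282326 -0.12065606  0.06296374]
tool shift [-0.57788038 -0.59036347  0.13338825] tool y yaw 77.11882014765528
```

step_arm --rows '[{"translation": [-0.03,-0.03,0],"yaw": 0},{"translation": [-0.07,-0.07,0],"yaw": 0},{"translation": [-0.11,-0.11,0],"yaw": 0},{"translation": [-0.15,-0.15,0],"yaw": 0},{"translation": [-0.19,-0.19,0],"yaw": 0}]' --fingers 1 --force 60

```text
t: 0.78
tcp_pos: [0.2772, 0.3557, 0.2532]
tool_rot: [[-0.975, 0.222, 0.0], [0.222, 0.975, -0.0], [-0.0, -0.0, -1.0]]
ft_force: [1.2, -0.5, -0.2]
opening: 0.0002
gripper_force: 0.0
```

step_arm --rows '[{"translation": [-0.04,-0.04,0],"yaw": 0},{"translation": [-0.08,-0.08,0],"yaw": 0},{"translation": [-0.12,-0.12,0],"yaw": 0},{"translation": [-0.16,-0.16,0],"yaw": 0},{"translation": [-0.2,-0.2,0],"yaw": 0}]'

```text
t: 1.4
tcp_pos: [0.4277, 0.1161, 0.2534]
tool_rot: [[-0.975, 0.223, 0.0], [0.223, 0.975, 0.0], [-0.0, 0.0, -1.0]]
ft_force: [1.4, 0.2, -0.3]
opening: -0.0002
gripper_force: 0.0
```

step_arm --rows '[{"translation": [-0.04,-0.04,0],"yaw": 0},{"translation": [-0.08,-0.08,0],"yaw": 0},{"translation": [-0.12,-0.12,0],"yaw": 0},{"translation": [-0.16,-0.16,0],"yaw": -4},{"translation": [-0.188,-0.2,0],"yaw": -7.8}]'

```text
t: 2.02
tcp_pos: [0.5666, -0.121, 0.2528]
tool_rot: [[-0.996, 0.087, -0.0], [0.087, 0.996, 0.0], [0.0, 0.0, -1.0]]
ft_force: [1.0, 0.7, 0.6]
opening: 0.0003
gripper_force: 0.0
```

Now I'll lower to just above the lid and check from close up.

step_arm --rows '[{"translation": [0,0,0.05],"yaw": 0},{"translation": [0,0,0.1],"yaw": 0},{"translation": [0,0,0.135],"yaw": 0},{"translation": [0,0,0.135],"yaw": 0}]'

```text
t: 2.52
tcp_pos: [0.5629, -0.1186, 0.1153]
tool_rot: [[-0.996, 0.089, -0.006], [0.089, 0.996, 0.001], [0.007, 0.001, -1.0]]
ft_force: [0.2, 0.0, -0.6]
opening: 0.0002
gripper_force: 0.0
```

```bash
python3 - <<'E'
from h import *
w=grab('wrist','w1')['color'];d=grab('scene','s1')['color'];e=grab('side','e1')['color']
top=cv2.resize(d[175:285,270:390],(400,367),interpolation=cv2.INTER_CUBIC)
b=cv2.resize(e[150:242,240:340],(400,367),interpolation=cv2.INTER_CUBIC)
cv2.imwrite('pics/m1.png',np.hstack([top,b]))
E
```

```text
(no output)
```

View pics/m1.png

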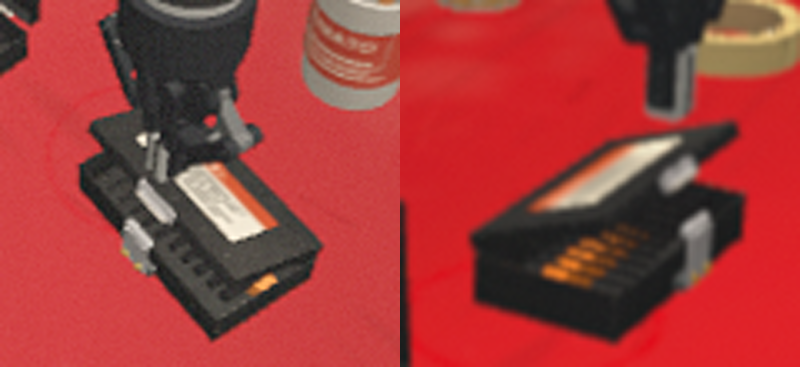

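View pics/w1.png

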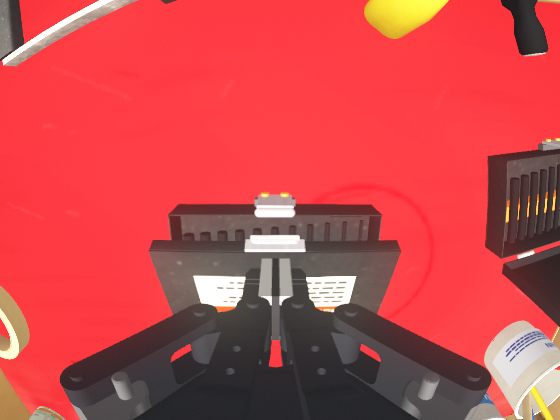

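The wrist view shows the closed fingers (column 276) in line with the catch (275,212). The lid's front edge is at row 250. I'll check the fore-aft position from these pixels.

```bash
python3 - <<'E'
from fit import *
d=pickle.load(open('w1.pkl','rb'))
p=least_squares(res,[.6,-.12,0,.4],loss='soft_l1').x
c,s=np.cos(p[2]),np.sin(p[2])
def loc(X): v=X[:2]-p[:2]; return (np.array([[c,s],[-s,c]])@v*1000).round(1)
for px,z in [((275,213),.042),((275,208),.042),((171,206),.029),((380,206),.029),((275,249),.068),((152,241),.068),((398,241),.068)]:
    print(px,loc(atz(d,*px,z,True)))
print('tcp',loc(np.array(read_state()['tcp_pos'])))
E
```

```text
(275, 213) [-47.1   1.8]
(275, 208) [-50.3   1.8]
(171, 206) [-47.9 -69.2]
(380, 206) [-48.2  73.5]
(275, 249) [-34.1   1.8]
(152, 241) [-38.  -69.9]
(398, 241) [-38.2  73.5]
tcp [-26.6   0.8]
```

The fit holds to about 4 mm and the fingertips clear the catch, so I'll press down.

step_arm --rows '[{"translation": [0,0,0.012],"yaw": 0},{"translation": [0,0,0.022],"yaw": 0},{"translation": [0,0,0.03],"yaw": 0},{"translation": [0,0,0.036],"yaw": 0},{"translation": [0,0,0.04],"yaw": 0}]'

```text
t: 3.3
tcp_pos: [0.5641, -0.1189, 0.0777]
tool_rot: [[-0.996, 0.089, -0.003], [0.089, 0.996, 0.0], [0.003, -0.0, -1.0]]
ft_force: [-3.3, 0.5, 6.1]
opening: 0.0002
gripper_force: 2.3
```

step_arm --rows '[{"translation": [0,0,0.003],"yaw": 0},{"translation": [0,0,0.006],"yaw": 0},{"translation": [0,0,0.009],"yaw": 0},{"translation": [0,0,0.012],"yaw": 0},{"translation": [0,0,0.012],"yaw": 0}]'

```text
t: 3.92
tcp_pos: [0.5644, -0.119, 0.066]
tool_rot: [[-0.996, 0.089, -0.002], [0.089, 0.996, 0.0], [0.002, -0.0, -1.0]]
ft_force: [-2.9, -0.2, 4.1]
opening: 0.0001
gripper_force: 1.8
```

step_arm --rows '[{"translation": [0,0,0.0015],"yaw": 0},{"translation": [0,0,0.003],"yaw": 0},{"translation": [0,0,0.004],"yaw": 0},{"translation": [0,0,0.004],"yaw": 0}]'

```text
t: 4.42
tcp_pos: [0.5658, -0.1191, 0.062]
tool_rot: [[-0.996, 0.089, 0.0], [0.089, 0.996, 0.0], [-0.0, 0.0, -1.0]]
ft_force: [-0.1, 0.1, 0.4]
opening: -0.0003
gripper_force: 0.0
```

step_arm --rows '[{"translation": [0,0,0.001],"yaw": 0},{"translation": [0,0,0.002],"yaw": 0},{"translation": [0,0,0.003],"yaw": 0},{"translation": [0,0,0.003],"yaw": 0}]'

```text
t: 4.92
tcp_pos: [0.5661, -0.1191, 0.0611]
tool_rot: [[-0.996, 0.088, 0.001], [0.088, 0.996, -0.0], [-0.001, -0.0, -1.0]]
ft_force: [-6.7, 1.5, 17.9]
opening: 0.0
gripper_force: 9.1
```

step_arm --rows '[{"translation": [0,0,0.001],"yaw": 0},{"translation": [0,0,0.002],"yaw": 0},{"translation": [0,0,0.002],"yaw": 0}]'

```text
t: 5.3
tcp_pos: [0.5662, -0.1192, 0.0608]
tool_rot: [[-0.996, 0.088, 0.002], [0.088, 0.996, -0.0], [-0.002, -0.0, -1.0]]
ft_force: [-12.2, 3.6, 33.0]
opening: -0.0002
gripper_force: 16.5
```

The force rises with no more travel, at tip z ≈ 39 mm, which is the shut height. I'll retreat and check.

step_arm --rows '[{"translation": [0,0,-0.01],"yaw": 0},{"translation": [0,0,-0.04],"yaw": 0},{"translation": [0,0,-0.08],"yaw": 0},{"translation": [0,0,-0.11],"yaw": 0},{"translation": [0,0,-0.11],"yaw": 0}]'

```text
t: 5.92
tcp_pos: [0.5682, -0.1195, 0.17]
tool_rot: [[-0.996, 0.088, 0.006], [0.088, 0.996, -0.001], [-0.006, -0.001, -1.0]]
ft_force: [-0.2, 0.3, -0.9]
opening: -0.0001
gripper_force: 0.0
```

```bash
python3 - <<'E'
from h import *
d=grab('scene','s2')['color'];e=grab('side','e2')['color']
top=cv2.resize(d[130:285,200:390],(400,326),interpolation=cv2.INTER_CUBIC)
b=cv2.resize(e[165:246,240:340],(400,326),interpolation=cv2.INTER_CUBIC)
cv2.imwrite('pics/m2.png',np.hstack([top,b]))
s=read_state();print(s['t'],s['tcp_pos'],s['ft_force'])
E
```

```text
6.025 [ 0.56598675 -0.11911555  0.16697118] [-0.63686089  0.52446248 -0.04571122]
```

View pics/m2.png

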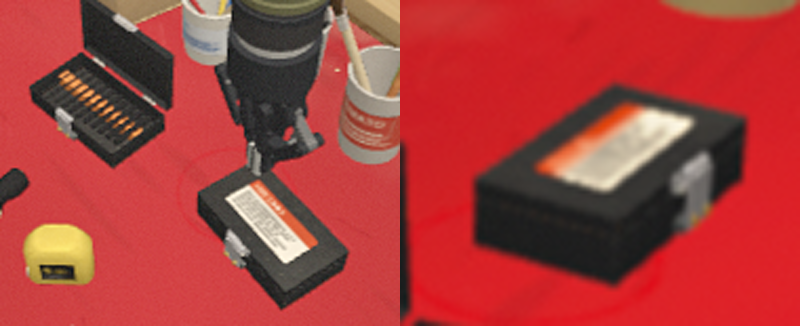

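The lid is flat and shut with the catch over it (crop 237,250 and 692,190). The other case still stands wide open, and the arm is clear.

```bash
python3 -c "from plant import *; print(close_job())"
```

```text
the job is handed in; nothing more can be done
None
```

I pressed the partly open case's lid down to its stop and it stayed shut with the catch over it. The other case still stands wide open, the arm is clear of everything, and the job was handed in about 6 s into the 29 s limit; no verdict came back.

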